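# Nudge the fixture plate onto its locating pins

### The job

The fixture plate has been put down short of its place: it rests on the raised ledge of the fixture base and on top of the two locating pins. Nudge it sideways with the fingertips, without lifting it, until its hole and its slot drop over the two pins and it lies flat on the base, flush with the ledge. Leave it seated there with the fingers clear, and do not disturb the parts standing round the fixture.

Things in the scene. Friction and masses are not known exactly. Their poses are not given: they have to be found in the camera images.
- fixture: Fixed dark steel base. Origin at z = 0 under the seat's centre; x away from the robot, y left (yaw up to 0.25 rad). Slab top 15 mm above the worktop, from x -125 to +75, y -105 to +105 mm. Along its near side, x -125 to -53.5 mm, a raised ledge over the full width, its top 25 mm above the worktop (10 mm above the slab). Two pins stand at x +10, y +55 and -55 mm.
- plate: Loose aluminium plate 100 (x) x 160 (y) x 10 mm, 0.3 to 0.65 kg. Origin: centre of the underside, z up; x, y as the fixture's when seated. Starts level, near part on the ledge, far part on the pin tips, 15 to 27 mm short of the seat in x, up to 12 mm off in y, turned up to 0.12 rad; it slides by friction alone. Six small dark dots on it are of no concern.
- seat (a point): centre of the seat on the slab's top, 15 mm above the worktop: the plate's origin comes here, square to the fixture, when seated; the plate's top is then flush with the ledge, with 3.5 mm between its near edge and the ledge
- pin_left (a point): centre of the tip of the left pin (+y), 25 mm above the worktop, level with the ledge. Both pins: steel, 10 mm diameter, 10 mm above the slab, the upper 6 mm tapering to a flat tip 3 mm wide; a hole starts to slip over a pin when within about 4 mm of its axis
- pin_right (a point): centre of the tip of the right pin (-y), 25 mm above the worktop, like the left one
- hole_left (a point): centre of the plate's round through hole, 12 mm diameter, at the underside; plate frame x +10, y +55 mm
- slot_right (a point): centre of the plate's through slot, 12 mm in x by 18 mm in y, at the underside; plate frame x +10, y -55 mm
- flange: bystander: loose turned steel flange with a hub, 57 mm diameter, 24 mm high, right of the fixture; origin at the centre of its underside. Further right hangs the fixed measuring head, to be kept clear of: probe at world x 0.49, y -0.55 down to z 0.17 m, head and quill x 0.46 to 0.58, y -0.65 to -0.53 from z 0.3 up, wider block x 0.56 to 0.71, y -0.72 to -0.47 from z 0.68 up
- setting_ring: bystander: loose steel setting ring, 52 mm diameter, 18 mm high, right of the fixture and nearer; origin at the centre of its underside
- gauge_block: bystander: loose steel gauge block, 19 x 36 mm, 30 mm high, left of the fixture; origin at the centre of its underside
Mind the look-alikes: they are no part of the job. Several things have the shape of the plate; the one meant has the colours described above.

How it is judged:
By the outcome, as a careful person would: the job done as asked, in the order asked, and still so for the second after the job is handed in, with the robot touching nothing.
It also fails if it takes over 72 s, if anything falls off the work surface, if the arm or the gripper's body presses on something with over 40 N, if the wrist force passes 120 N, or if a joint passes its speed limit or range.

### The arm

A 6-joint arm with a two-finger parallel gripper is mounted at the origin on a cart in front of the work surface, level with it; the furniture and walls round the work are solid. World frame = base frame: x ahead of the robot, y to its left, z up, the work surface at z = 0. Lengths are in m, angles in rad, forces in N, time in s.
With the tool pointing down it reaches from about 0.25 to 0.775 m from the base axis. Payload 4 kg.
Tool frame: the origin (TCP) lies midway between the tips of the shut fingers; the grasp point (between the pads) lies 19 mm behind it; z points along the fingers, y is the direction in which the jaws open and shut (so a half turn about z gives the same grasp; the last joint's range is limited). The gripper opens to 85 mm and grips with 20 to 120 N. Pads are 22 mm wide; open, the fingers measure 114 mm over their backs; the gripper's body (76 mm by 85 mm) begins 54 mm behind the grasp point. The pads swing forward as they close: fully open they stand 13 mm farther back than shut.
Start: joints at [-1.322, 0.087, 1.371, -0, 1.684, -0.103], TCP at [0.19, -0.516, 0.231] pointing down, gripper open.
Joint ranges: [-3.1, 3.1], [-0.76, 2.03], [0.27, 2.55], [-1.08, 4.22], [0.17, 2.65], [-2.57, 2.57]. Speed limits (rad/s): [2.79, 2.79, 3.14, 3.14, 3.14, 3.14].

### API

Orientations are given as a unit quaternion [x, y, z, w].
In Python, from plant import robot, viewer gives the robot as it stands.
- The arm moves only by the shell command python3 -m inch 'ROWS' [FORCE]. ROWS is JSON, a list of rows, each a list of 7 numbers: the shift along the tool's x, y, z each as a share of 15 cm, from -1 to 1, then the turn, a rotation vector about the tool's x, y, z each as a share of 90 degrees, from -1 to 1, then the closure, from 0 (fully open) to 1 (shut). A call has 1 to 20 rows; each row shifts and turns the commanded pose from where the row before left it, along the tool's axes as they then stand; what a row does not reach is not made up. A row lasts 1/8 s, in which the tool goes at most 62.5 mm and 10.7 degrees, less where a joint would pass 70% of its speed; a pose out of reach is approached as far as the arm can. A call with a number of a shift or a turn outside -1 to 1 is refused whole. A call with a gripper value outside its range is refused whole. The fingers move at their own pace and stop on an object; FORCE is the grip in N (left out, the last holds). Time passes only in rows, so rows that do not move let the fingers close. It gives the time, the measured TCP pose, the force and the opening at its end, in the units of the state.
- robot.read_state(): the state, without advancing time (a new reading comes with each control period).
- viewer.read_camera(name): name is "scene" or "side" or "wrist"; returns (picture, depth): 384x512x3 uint8, red, green, blue; 384x512 float32, m along the optical axis (not along the pixel's ray), 0 where there is no reading.
- viewer.calibration(name): a dict with "intrinsics" (3x3 intrinsics, pixels), "view" (4x4, takes a point from world to camera coordinates); the wrist camera has in their place "tool_from_camera" (4x4, takes a point from camera to tool coordinates, whose origin is the TCP and whose axes are the flange's). Camera axes: x right, y up, looking along -z (the intrinsics and any distortion apply to the point x, -y, -z); pixel columns grow to the right and rows downward; lengths in m; the calibration is good to about 2 mm. The wrist camera is an equidistant fisheye: a pixel r from the principal point sees the ray r / f radians off the axis. A picture is of the moment at which its call begins: read the wrist's pose just before it. calibration takes no time and is no camera call.
- robot.close_job(): hands the job in, once; it reports no verdict.
The state is a dict: "time": time; "qpos": joint angles; "qd": joint speeds; "joint_torque": joint torques, N m; "tcp_pos": TCP position; "orientation": TCP orientation; "contact_force": force on the tool from outside, world axes, zero at the start; "moment": the same for the moment, N m; "finger_gap": finger opening in m.
Only numpy, scipy, OpenCV 4.12 (cv2) and the standard library are available. Lean on these libraries where they do the work, as an engineer would, in place of code of your own. Each camera call takes 0.05 s, during which the arm holds its last target.

## Working session

There is one attempt and no reset: what is moved stays moved. The work goes in short steps, Python scripts to look and compute and a shell command to move; the robot and the scene stay as the last step left them, time stands still between calls to the robot, and variables do not carry over. Pictures are saved under pics/ and viewed, and the job is handed in when it is done.

```bash
mkdir -p pics; ls; python3 - <<'E'
from plant import robot, viewer
import cv2,numpy as np
print(robot.read_state())
for n in ("scene","side","wrist"):
    p,d=viewer.read_camera(n); cv2.imwrite(f"pics/{n}0.png",p[:,:,::-1]); np.save(f"{n}0.npy",d)
    print(n,viewer.calibration(n))
E
```

```text
pics
{'time': 0.0, 'qpos': array([-1.32210711e+00,  8.79916805e-02,  1.37230806e+00, -2.35977728e-05,
        1.68358330e+00, -1.03065095e-01]), 'qd': array([-8.48290155e-04,  8.79237769e-04, -3.82111533e-04,  9.43345634e-04,
       -6.95682827e-05,  5.39675548e-04]), 'joint_torque': array([ 1.24102338e-03, -3.51865232e+01, -3.13269532e+01,  5.04609125e-05,
        1.08077595e-02,  9.37230453e-06]), 'tcp_pos': array([ 0.1893806 , -0.51582569,  0.23009178]), 'orientation': array([ 9.84573025e-01,  1.74970419e-01, -9.50044774e-05, -1.14130442e-03]), 'contact_force': array([-0.0919658 ,  0.2579075 ,  0.89305148]), 'moment': array([ 0.00980416,  0.01383945, -0.0176011 ]), 'finger_gap': 0.08510912645068062}
scene {'intrinsics': array([[431.93902184,   0.        , 252.50745632],
       [  0.        , 431.93902184, 189.26417954],
       [  0.        ,   0.        ,   1.        ]]), 'view': array([[-0.90158341, -0.4325772 ,  0.00493277,  0.53758784],
       [ 0.23651674, -0.48333996,  0.8428774 , -0.27015564],
       [-0.36222534,  0.76109096,  0.53808304, -0.73722806],
       [ 0.        , 
[... 404 characters left out ...]
6.15720964e-04,  7.80338117e-01,  6.25357534e-01,
        -7.87636678e-01],
       [ 0.00000000e+00,  0.00000000e+00,  0.00000000e+00,
         1.00000000e+00]])}
wrist {'intrinsics': array([[297.31863964,   0.        , 256.05855168],
       [  0.        , 297.31863964, 193.62234111],
       [  0.        ,   0.        ,   1.        ]]), 'tool_from_camera': array([[-3.95854757e-04,  9.61767477e-01,  2.73867054e-01,
         7.02102686e-02],
       [ 9.99999673e-01,  5.74015323e-04, -5.70403193e-04,
         1.15544422e-04],
       [-7.05799126e-04,  2.73866739e-01, -9.61767389e-01,
        -1.42887664e-01],
       [ 0.00000000e+00,  0.00000000e+00,  0.00000000e+00,
         1.00000000e+00]])}
```

View pics/scene0.png

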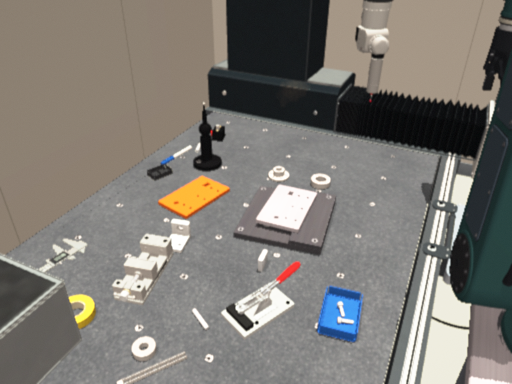

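View pics/side0.png

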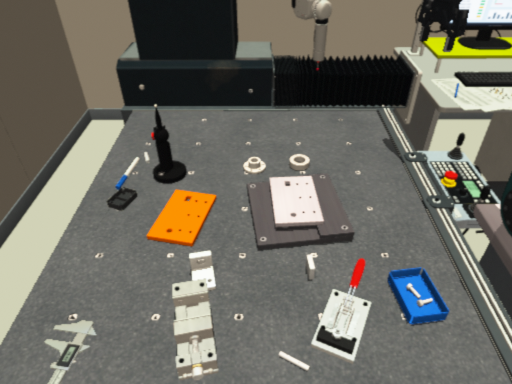

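View pics/wrist0.png

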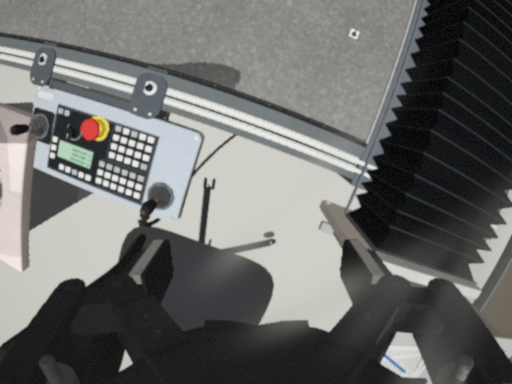

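```bash
cat > h.py <<'E'
import numpy as np,cv2
from plant import robot,viewer
from scipy.spatial.transform import Rotation as R
def pix2w(n,d,u,v):
    c=viewer.calibration(n);K=c["intrinsics"];z=d[v,u]
    p=np.array([(u-K[0,2])*z/K[0,0],-(v-K[1,2])*z/K[1,1],-z,1])
    return (np.linalg.inv(c["view"])@p)[:3]
E
python3 - <<'E'
from h import *
d=np.load("side0.npy")
for u,v in [(298,203),(263,217),(335,228),(323,175),(350,239),(275,179),(313,178),(278,226),(321,219),(254,160),(299,161),(311,256)]:
    print(u,v,pix2w("side",d,u,v).round(4))
a=cv2.imread("pics/side0.png")[140:290,230:370]
cv2.imwrite("pics/sidecrop.png",cv2.resize(a,None,fx=4,fy=4,interpolation=cv2.INTER_CUBIC))
E
```

```text
298 203 [ 0.5653 -0.1199  0.0329]
263 217 [ 0.642  -0.0954  0.014 ]
335 228 [ 0.4939 -0.0483  0.0255]
323 175 [ 0.496  -0.2352  0.0253]
350 239 [ 0.4615 -0.039   0.0029]
275 179 [ 0.6135 -0.207   0.0341]
313 178 [ 0.5212 -0.2252  0.0237]
278 226 [ 0.6109 -0.0562  0.024 ]
321 219 [ 0.5216 -0.0654  0.035 ]
254 160 [ 0.665  -0.3127  0.0178]
299 161 [ 5.457e-01 -3.336e-01  5.000e-04]
311 256 [ 0.5464  0.0049 -0.0007]
```

View pics/sidecrop.png

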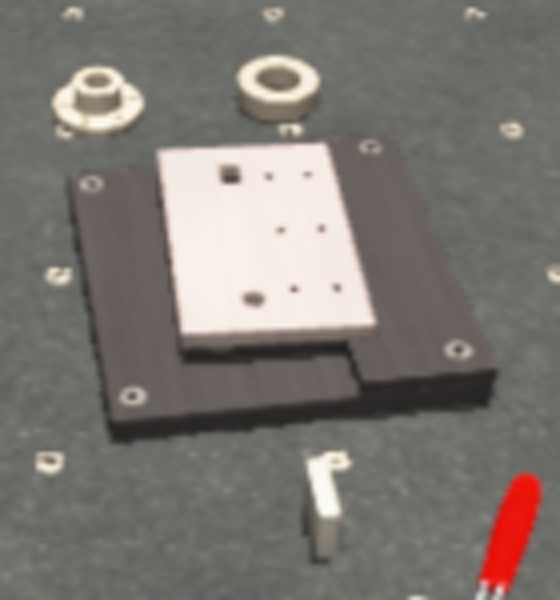

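```bash
python3 -m inch '[[0.21,-0.18,-0.05,0,0,0,0],[0.21,-0.18,-0.05,0,0,0,0],[0.21,-0.18,-0.05,0,0,0,0],[0.21,-0.18,-0.05,0,0,0,0],[0.21,-0.18,-0.05,0,0,0,0],[0.21,-0.18,-0.05,0,0,0,0],[0.21,-0.18,-0.05,0,0,0,0],[0.21,-0.18,-0.05,0,0,0,0],[0.21,-0.18,-0.05,0,0,0,0],[0.21,-0.18,-0.05,0,0,0,0],[0,0,0,0,0,0.11,0],[0,0,0,0,0,0.11,0],[0,0,0,0,0,0,0]]'
python3 - <<'E'
from h import *
s=robot.read_state();print(s)
p,d=viewer.read_camera("wrist");cv2.imwrite("pics/w1.png",p[:,:,::-1]);np.savez("w1.npz",p=p,d=d,t=s["tcp_pos"],q=s["orientation"])
E
```

```text
time: 1.78
tcp_pos: [0.3921, -0.1541, 0.306]
orientation: [1.0, 0.004, -0.0, -0.0]
contact_force: [-0.3, 0.1, 0.6]
finger_gap: 0.0857
{'time': 1.775, 'qpos': array([-5.09103588e-01, -2.03471182e-01,  1.49990908e+00, -1.16138473e-04,
        1.84564181e+00,  1.05300296e+00]), 'qd': array([-0.01022983,  0.00030869,  0.00051073, -0.00011384, -0.00052203,
       -0.04601272]), 'joint_torque': array([ 1.46907382e-01, -2.25665832e+01, -3.14200723e+01,  6.27462025e-03,
        3.35899313e-03,  3.50266155e-01]), 'tcp_pos': array([ 0.39212398, -0.15409788,  0.30601442]), 'orientation': array([ 9.99990598e-01,  4.32912930e-03, -2.39582345e-04, -7.09316634e-05]), 'contact_force': array([-0.29380955,  0.11301679,  0.59025866]), 'moment': array([ 0.01248201,  0.02676729, -0.03873364]), 'finger_gap': 0.08567513898499855}
```

View pics/w1.png

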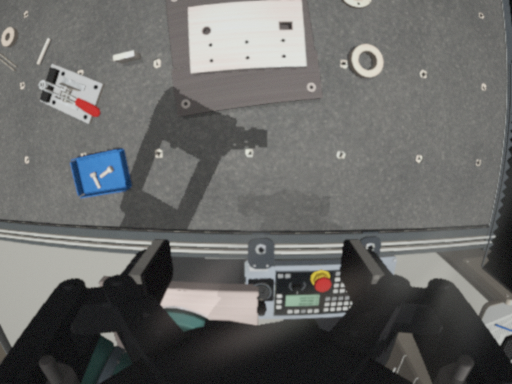

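```bash
python3 -m inch '[[0.3,0,0,0,0,0,0],[0.3,0,0,0,0,0,0],[0.3,0,0,0,0,0,0],[0,0,0,0,0,0,0]]'
python3 - <<'E'
from h import *
s=robot.read_state()
p,d=viewer.read_camera("wrist");cv2.imwrite("pics/w2.png",p[:,:,::-1]);np.savez("w2.npz",p=p,d=d,t=s["tcp_pos"],q=s["orientation"])
a=p[20:200,120:400,::-1];cv2.imwrite("pics/w2c.png",cv2.resize(a,(800,514),interpolation=cv2.INTER_CUBIC))
E
```

```text
time: 2.33
tcp_pos: [0.5289, -0.1535, 0.3035]
orientation: [1.0, 0.005, -0.002, -0.001]
contact_force: [-0.4, -0.9, -0.7]
finger_gap: 0.0854
```

View pics/w2.png

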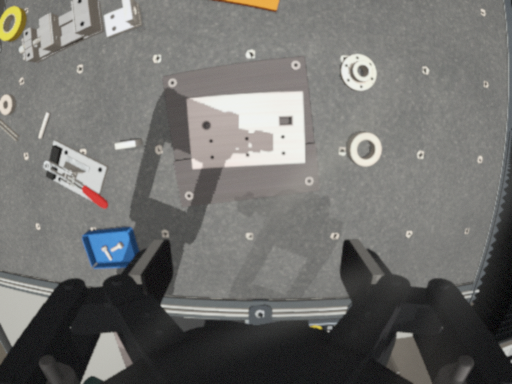

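View pics/w2c.png

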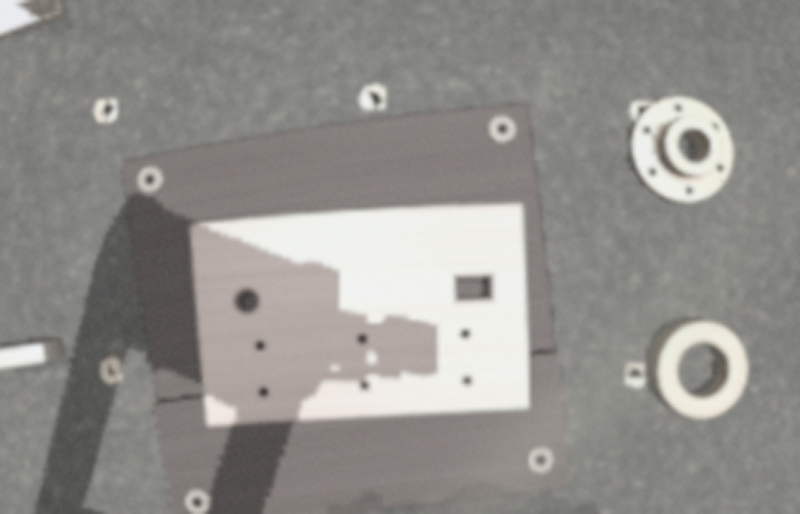

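```bash
cat >> h.py <<'E'
from scipy.optimize import least_squares
def wray(uv,z,t,q):
    c=viewer.calibration("wrist");K=c["intrinsics"];T=c["tool_from_camera"]
    x=(uv[0]-K[0,2])/K[0,0];y=(uv[1]-K[1,2])/K[1,1];th=np.hypot(x,y)
    d=np.array([x/th*np.sin(th),-y/th*np.sin(th),-np.cos(th)])
    Rm=R.from_quat(q).as_matrix();o=t+Rm@T[:3,3];d=Rm@T[:3,:3]@d
    return o+d*(z-o[2])/d[2]
def fit(model,meas):
    f=lambda p:(((model@np.array([[np.cos(p[2]),-np.sin(p[2])],[np.sin(p[2]),np.cos(p[2])]]).T)+p[:2])-meas).ravel()
    r=least_squares(f,[.58,-.14,0]);return r.x,(r.fun.reshape(-1,2)*1000).round(1)
def loc(f,p): # world->frame
    c,s=np.cos(f[2]),np.sin(f[2]);d=np.asarray(p)[:2]-f[:2];return np.array([c*d[0]+s*d[1],-s*d[0]+c*d[1]])
E
python3 - <<'E'
from h import *
w=np.load("w2.npz");t,q=w["t"],w["q"]
S=lambda u,v,z:wray((120+(u+.5)/800*280-.5,20+(v+.5)/514*180-.5),z,t,q)[:2]
fm=np.array([[75,105],[75,-105]])/1e3
fx=[S(124,160,.015),S(529,104,.015)]
# plate
pm=np.array([[50,80],[50,-80],[-50,-80],[-50,80],[10,55],[10,-55]])/1e3
pw=np.array([S(191,225,.035),S(523,204,.035),S(529,409,.035),S(206,427,.035),S(247,300,.035),S(474,287,.035)])
F,r=fit(fm,np.array(fx));print("F",F,r)
P,r=fit(pm,pw);print("P",P,r)
for n,a in dict(sfl=(150,179,.015),sfr=(502,128,.015),snl=(197,502,.025),snr=(540,460,.025),stepl=(157,402,.025),stepl2=(203,394,.025),stepr=(530,352,.025),stepr2=(555,351,.025)).items(): print(n,(loc(F,S(*a))*1000).round(1))
print("plate in fix",(loc(F,P)*1000).round(1),P[2]-F[2],"hole",loc(F,pw[4])*1e3,"slot",loc(F,pw[5])*1e3)
for n,a in dict(flange=(683,150,.012),ring=(705,370,.009),blk=(30,355,.03)).items(): print(n,S(*a),(loc(F,S(*a))*1000).round(1))
# depth check
K=viewer.calibration("wrist")
for u,v in [(247,120),(250,185),(250,85)]: print(w["d"][v,u])
E
```

```text
F [ 0.5933272  -0.12831021  0.1304846 ] [[-0.1  1. ]
 [ 0.1 -1. ]]
P [ 0.57238082 -0.13892374  0.06210272] [[ 0.1  0.1]
 [-0.4  0.5]
 [ 0.6  0.3]
 [ 1.  -0.9]
 [-0.7  0.1]
 [-0.6 -0. ]]
sfl [62.3 91.4]
sfr [ 63.5 -88.8]
snl [-108.2   90.9]
snr [-107.3  -89.4]
stepl [-52.7 102.6]
stepl2 [-52.   77.6]
stepr [-51.1 -89. ]
stepr2 [ -51.9 -101.8]
plate in fix [-22.1  -7.8] -0.0683818776914998 hole [-7.75936977 46.17937941] slot [-15.32254359 -63.41073137]
flange [ 0.66391238 -0.30471193] [  47.  -184.1]
ring [ 0.54653935 -0.32366191] [ -71.8 -187.6]
blk [0.55471639 0.03464635] [-17.1 166.6]
0.40004084
0.43332723
0.40516245
```

```bash
python3 - <<'E'
from h import *
w=np.load("w2.npz");t,q=w["t"],w["q"]
S=lambda u,v,z:wray((120+(u+.5)/800*280-.5,20+(v+.5)/514*180-.5),z,t,q)[:2]
sc=[S(150,179,.015),S(502,128,.015),S(197,502,.025),S(540,460,.025)]
co=[S(124,160,.015),S(529,104,.015)]
st=[S(157,402,.025),S(203,394,.025),S(530,352,.025),S(555,351,.025)]
def f(p):
    F=p[:3];e=[]
    L=[loc(F,x)for x in sc]; e+=[L[0][0]-p[3],L[1][0]-p[3],L[2][0]-p[4],L[3][0]-p[4],L[0][1]-p[5],L[1][1]+p[5],L[2][1]-p[5],L[3][1]+p[5]]
    for x,y in zip(co,(.105,-.105)): e+=list(loc(F,x)-[.075,y])
    for x in st: e+=[loc(F,x)[0]+.0535]
    return np.array(e)
r=least_squares(f,[.59,-.13,.13,.063,-.113,.09]);print(r.x.round(4),(r.fun*1e3).round(1))
F=r.x[:3];np.save("F.npy",F)
P=np.array([0.57238082,-0.13892374,0.06210272])
print("plate",(loc(F,P)*1e3).round(1),P[2]-F[2])
s=robot.read_state();print(loc(F,s["tcp_pos"]),R.from_quat(s["orientation"]).as_matrix()[:,0])
for n,a in dict(flange=(683,150,.012),ring=(705,370,.009)).items(): print(n,(loc(F,S(*a))*1000).round(1))
E
```

```text
[ 0.5943 -0.1275  0.1329  0.0619 -0.1088  0.0901] [-0.4  0.4 -0.2  0.2  0.5  0.5  0.4  0.3 -0.8 -1.8 -1.3  0.1  0.   0.6
  1.1  0.3]
plate [-23.2  -8.4] -0.07083587625749266
[-0.0695008  -0.01700731] [ 0.99995774  0.00853518 -0.00341673]
flange [  45.5 -184.9]
ring [ -73.3 -188.1]
```

```bash
python3 -m inch '[[0,0,0,0,0,-0.079,1],[0.1,0.2,0.2,0,0,0,1],[0.1,0.2,0.2,0,0,0,1],[0.1,0.2,0.2,0,0,0,1],[0.04,0.12,0.2,0,0,0,1],[0,0,0.3,0,0,0,1],[0,0,0.3,0,0,0,1],[0,0,0.2,0,0,0,1],[0,0,0,0,0,0,1],[0,0,0,0,0,0,1]]'
cat >> h.py <<'E'
def st():
    F=np.load("F.npy");s=robot.read_state();m=R.from_quat(s["orientation"]).as_matrix()
    print("t",s["time"],"fix xy mm",(loc(F,s["tcp_pos"])*1e3).round(1),"z",s["tcp_pos"][2]*1e3,"yaw err",np.arctan2(m[1,0],m[0,0])-F[2],"tilt",m[2,:2].round(4),"F",s["contact_force"].round(1),"gap",s["finger_gap"]);return s
E
python3 - <<'E'
from h import *
s=st()
p,d=viewer.read_camera("wrist");cv2.imwrite("pics/w3.png",p[:,:,::-1])
p,d=viewer.read_camera("side");a=p[120:270,220:380,::-1];cv2.imwrite("pics/s3.png",cv2.resize(a,None,fx=4,fy=4,interpolation=cv2.INTER_CUBIC))
E
```

```text
time: 3.62
tcp_pos: [0.5923, -0.2547, 0.0687]
orientation: [0.998, 0.065, 0.001, 0.001]
contact_force: [-0.1, 0.1, 0.5]
finger_gap: -0.0003
t 3.625 fix xy mm [ -18.8 -125.8] z 68.70356321498988 yaw err -0.002507441914127523 tilt [0.0025 0.002 ] F [-0.1  0.1  0.5] gap -0.0003138174738660892
```

View pics/w3.png

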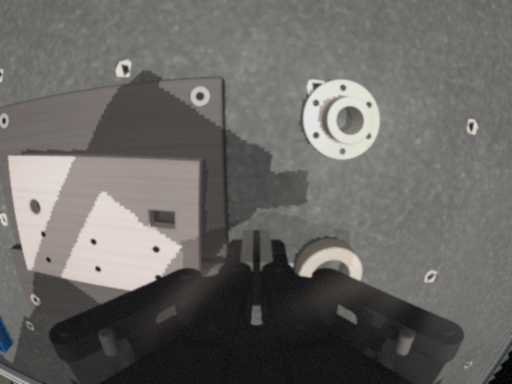

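View pics/s3.png

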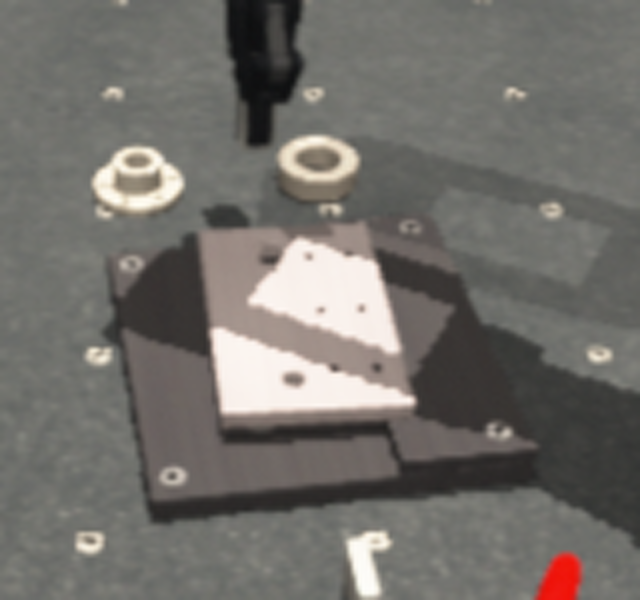

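```bash
python3 -m inch '[[0.005,0,0.14,0,0,0,1],[0,0,0.13,0,0,0,1],[0,-0.05,0,0,0,0,1],[0,-0.05,0,0,0,0,1],[0,0,0,0,0,0,1]]'; python3 -m inch '[[0,-0.02,0,0,0,0,1],[0,0,0,0,0,0,1]]'; python3 -m inch '[[0,-0.02,0,0,0,0,1],[0,0,0,0,0,0,1]]'
python3 - <<'E'
from h import *
s=st()
p,d=viewer.read_camera("wrist");cv2.imwrite("pics/w4.png",p[:,:,::-1])
E
```

```text
time: 4.35
tcp_pos: [0.5912, -0.2384, 0.027]
orientation: [0.998, 0.066, 0.001, 0.0]
contact_force: [0.9, 0.7, -0.1]
finger_gap: -0.0004
time: 4.6
tcp_pos: [0.5904, -0.236, 0.0263]
orientation: [0.998, 0.065, 0.0, 0.0]
contact_force: [-0.1, -0.2, -0.3]
finger_gap: -0.0
time: 4.85
tcp_pos: [0.5897, -0.2329, 0.0258]
orientation: [0.998, 0.065, -0.0, -0.0]
contact_force: [-0.7, -0.3, 0.1]
finger_gap: -0.0
t 4.85 fix xy mm [ -18.5 -103.8] z 25.776863754756782 yaw err -0.002522438115025699 tilt [-0.0001 -0.0001] F [-0.7 -0.3  0.1] gap -2.426850349962002e-05
```

View pics/w4.png

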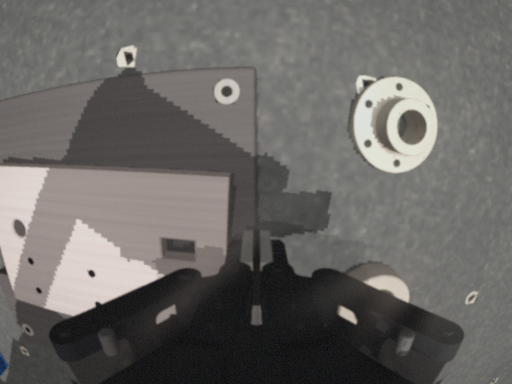

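```bash
python3 -m inch '[[0,-0.02,-0.01,0,0,0,1],[0,0,0,0,0,0,1]]'; python3 -m inch '[[0,-0.02,0,0,0,0,1],[0,0,0,0,0,0,1]]';python3 -m inch '[[0,-0.02,0,0,0,0,1],[0,0,0,0,0,0,1]]'
python3 - <<'E'
from h import *
s=st()
p,d=viewer.read_camera("wrist");cv2.imwrite("pics/w5.png",p[:,:,::-1])
E
```

```text
time: 5.15
tcp_pos: [0.5895, -0.2299, 0.0275]
orientation: [0.998, 0.065, 0.0, 0.0]
contact_force: [-0.2, 0.2, -0.2]
finger_gap: 0.0
time: 5.4
tcp_pos: [0.5893, -0.2272, 0.0275]
orientation: [0.998, 0.065, 0.0, 0.0]
contact_force: [0.6, -1.4, -0.7]
finger_gap: -0.0
time: 5.65
tcp_pos: [0.5888, -0.224, 0.0275]
orientation: [0.998, 0.065, 0.0, 0.0]
contact_force: [0.9, -0.6, 0.4]
finger_gap: 0.0
t 5.65 fix xy mm [-18.2 -94.9] z 27.506834201363592 yaw err -0.00247108646558461 tilt [0.0004 0.0002] F [ 0.9 -0.6  0.4] gap 4.113748307024723e-05
```

View pics/w5.png

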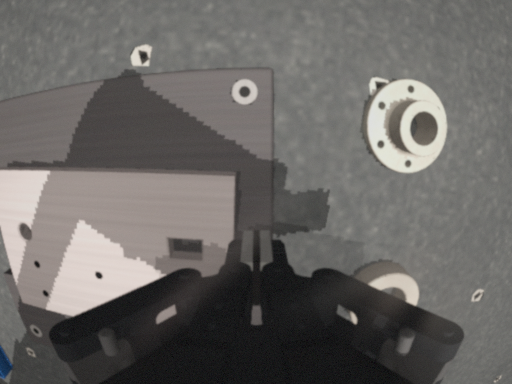

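```bash
python3 - <<'E'
from h import *
s=st();t,q=s["tcp_pos"],s["orientation"];F=np.load("F.npy")
for n,u,v,z in [("hole 10,55",25,232,.035),("slot",186,246,.035),("corner",238,170,.035),("fixcorner",273,67,.015),("screw 62,-90",244.5,91,.015)]:
    print(n,(loc(F,wray((u,v),z,t,q))*1e3).round(1))
p,d=viewer.read_camera("side");a=p[120:270,220:380,::-1];cv2.imwrite("pics/s5.png",cv2.resize(a,None,fx=4,fy=4,interpolation=cv2.INTER_CUBIC))
a=p=cv2.imread("pics/w5.png")[130:330,0:270];cv2.imwrite("pics/w5c.png",cv2.resize(a,None,fx=2.9,fy=2.9,interpolation=cv2.INTER_CUBIC))
E
```

```text
t 5.7 fix xy mm [-18.2 -94.9] z 27.457980065948664 yaw err -0.0024930426234251735 tilt [0.0003 0.0001] F [ 1.3 -1.2  0.5] gap -0.0002492061662552018
hole 10,55 [-11.3  51.3]
slot [-14.4 -58.9]
corner [ 24.9 -86.6]
fixcorner [  75.3 -103.8]
screw 62,-90 [ 62.6 -89.2]
```

View pics/s5.png

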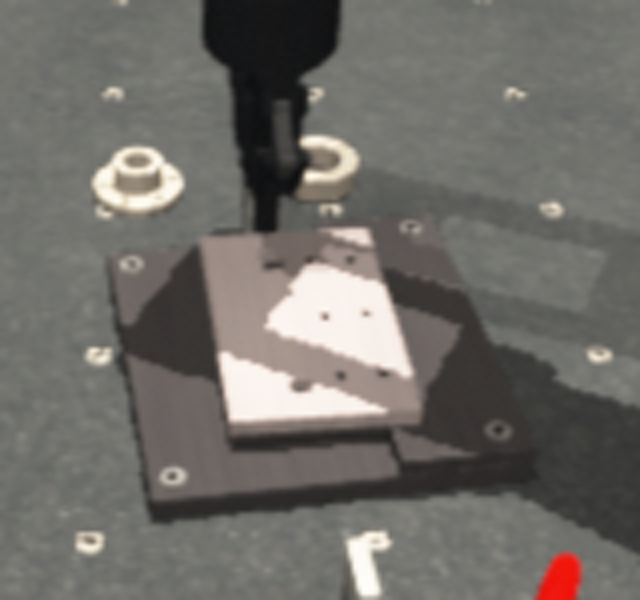

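View pics/w5c.png

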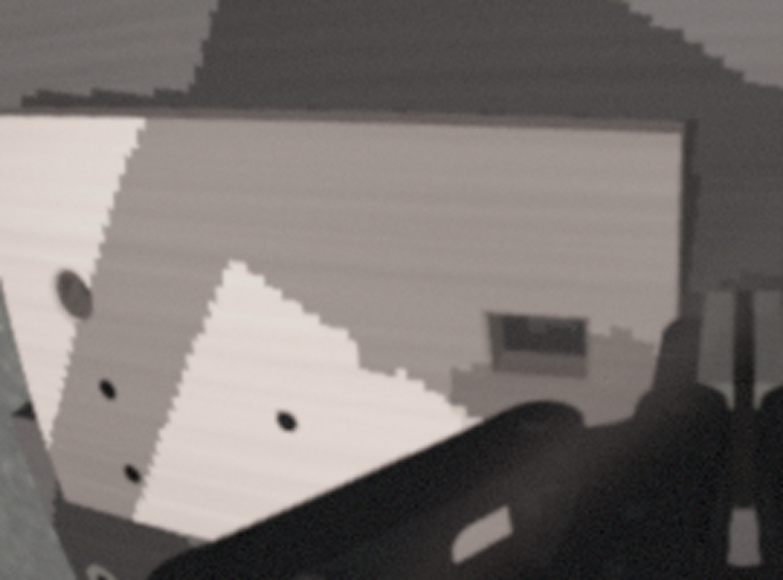

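```bash
python3 -m inch '[[0,-0.011,0,0,0,0,1],[0,-0.012,0,0,0,0,1],[0,0,0,0,0,0,1],[0,0,0,0,0,0,1]]'
python3 - <<'E'
from h import *
s=st()
p,d=viewer.read_camera("wrist");p=p[:,:,::-1]
a=p[130:330,0:270];cv2.imwrite("pics/w6c.png",cv2.resize(a,None,fx=2.9,fy=2.9,interpolation=cv2.INTER_CUBIC))
E
```

```text
time: 6.25
tcp_pos: [0.5882, -0.2206, 0.0274]
orientation: [0.998, 0.065, 0.0, -0.0]
contact_force: [0.9, -0.8, 1.2]
finger_gap: -0.0
t 6.25 fix xy mm [-18.3 -91.4] z 27.409700961794698 yaw err -0.0025372410706657467 tilt [ 0.0002 -0.0001] F [ 0.9 -0.8  1.2] gap -4.320193922344037e-05
```

View pics/w6c.png

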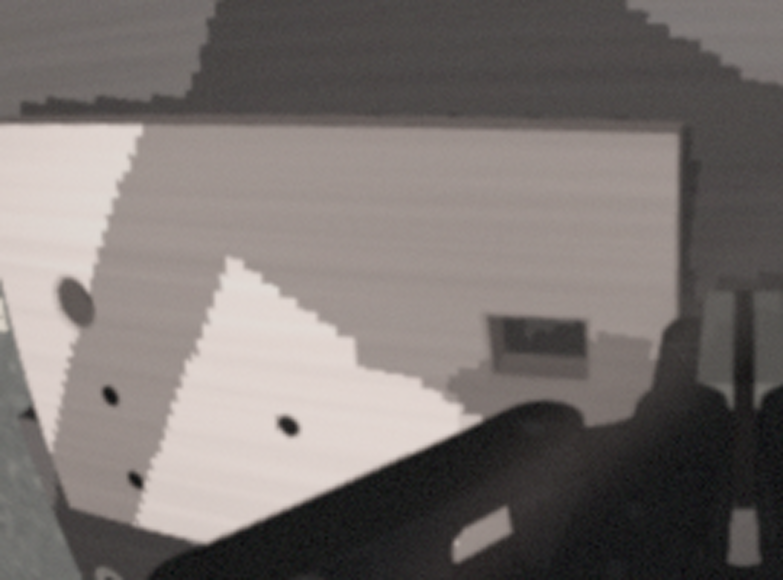

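```bash
python3 -m inch '[[0,0.07,0,0,0,0,1],[0,0,-0.3,0,0,0,1],[0,0,-0.4,0,0,0,0],[0,0,-0.4,0,0,0,0],[-0.25,-0.25,-0.1,0,0,0,0],[-0.25,-0.25,0,0,0,0,0],[-0.1,-0.17,0,0,0,0,0],[0,0,0,0,0,0,0],[0,0,0,0,0,0,0]]'
python3 - <<'E'
from h import *
s=st()
p,d=viewer.read_camera("wrist");p=p[:,:,::-1];np.savez("w7.npz",t=s["tcp_pos"],q=s["orientation"])
cv2.imwrite("pics/w7.png",p)
a=p[0:200,120:390];cv2.imwrite("pics/w7c.png",cv2.resize(a,None,fx=2.9,fy=2.9,interpolation=cv2.INTER_CUBIC))
E
```

```text
time: 7.42
tcp_pos: [0.4876, -0.1438, 0.2072]
orientation: [0.998, 0.065, -0.0, 0.0]
contact_force: [0.3, -0.5, 0.5]
finger_gap: 0.0854
t 7.425 fix xy mm [-107.9   -2. ] z 207.22671176127915 yaw err -0.0028881758269106994 tilt [-0.      0.0004] F [ 0.3 -0.5  0.5] gap 0.08537055165945522
```

View pics/w7c.png

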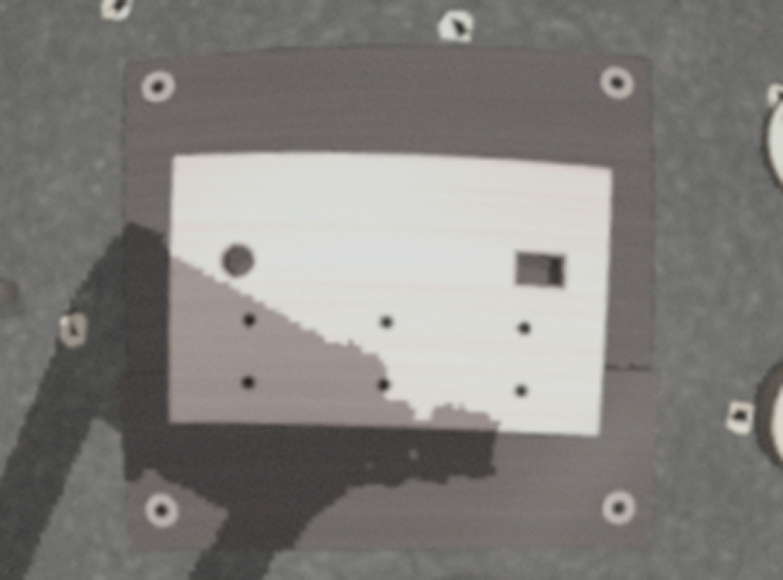

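```bash
cat >> h.py <<'E'
def meas(npz,scale,off,scr,pl,ph=.035,hs=True):
    w=np.load(npz);t,q=w["t"],w["q"]
    S=lambda u,v,z:wray((off[0]+(u+.5)/scale-.5,off[1]+(v+.5)/scale-.5),z,t,q)[:2]
    fm=np.array([[61.9,90.1],[61.9,-90.1],[-108.8,90.1],[-108.8,-90.1]])/1e3
    F,r=fit(fm,np.array([S(*a,z) for a,z in zip(scr,(.015,.015,.025,.025))]));print("F",F.round(4),np.load("F.npy").round(4),r.tolist())
    pm=np.array([[50,80],[50,-80],[-50,-80],[-50,80],[10,55],[10,-55]])/1e3
    P,r=fit(pm[:len(pl)],np.array([S(*a,ph) for a in pl]));print("P",r.tolist())
    y=P[2]-F[2];o=loc(F,P)*1e3;h=o+[10*np.cos(y)-55*np.sin(y),10*np.sin(y)+55*np.cos(y)]
    print("plate in F",o.round(1),"yaw",y.round(4),"hole",h.round(1),"tcp in F",(loc(F,t)*1e3).round(1))
E
python3 - <<'E'
from h import *
meas("w7.npz",2.9,(120,0),[(157,87),(617,83),(162,510),(618,508)],[(173,156),(611,169),(598,435),(169,422),(238,260),(541,269)])
E
```

```text
F [ 0.5945 -0.127   0.1355] [ 0.5943 -0.1275  0.1329] [[0.3, -0.3], [0.2, 0.2], [-0.4, 0.1], [-0.0, 0.0]]
P [[-0.1, -0.5], [-0.1, 0.1], [0.2, 0.2], [0.2, -0.4], [-0.1, 0.3], [-0.1, 0.2]]
plate in F [-25.4  -0. ] yaw -0.0382 hole [-13.3  54.5] tcp in F [-108.2   -2.1]
```

```bash
python3 -m inch '[[0,-0.01,0.35,0,0,-0.003,0],[0,0,0.35,0,0,0,0],[0,0,0.3,0,0,0,0],[0,0,0.2,0,0,0,0],[0,0,0.05,0,0,0,0],[0,0,0,0,0,0,0],[0,0,0,0,0,0,0]]'
python3 - <<'E'
from h import *
s=st()
p,d=viewer.read_camera("side");a=p[120:270,220:380,::-1];cv2.imwrite("pics/s8.png",cv2.resize(a,None,fx=4,fy=4,interpolation=cv2.INTER_CUBIC))
p,d=viewer.read_camera("wrist");cv2.imwrite("pics/w8.png",p[:,:,::-1])
E
```

```text
time: 8.35
tcp_pos: [0.4886, -0.1424, 0.0216]
orientation: [0.998, 0.067, 0.002, 0.001]
contact_force: [0.7, -0.1, -0.1]
finger_gap: 0.0856
t 8.35 fix xy mm [-106.7   -0.8] z 21.597928319738504 yaw err 0.001945134400049342 tilt [0.003  0.0018] F [ 0.7 -0.1 -0.1] gap 0.08560464457276061
```

View pics/s8.png

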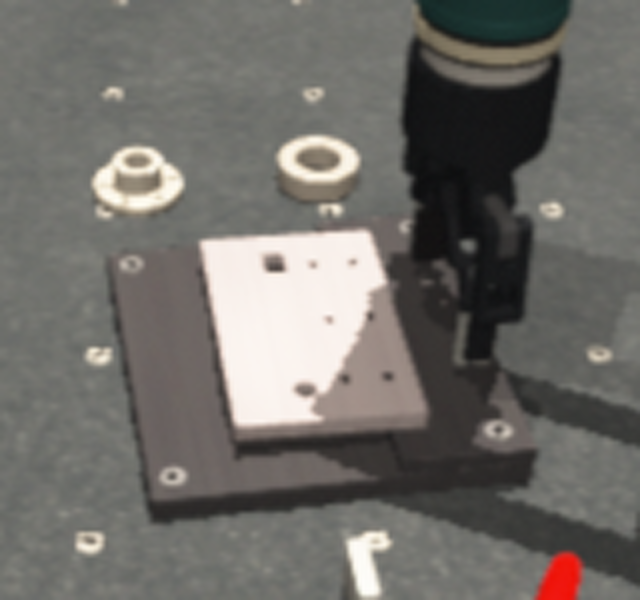

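View pics/w8.png

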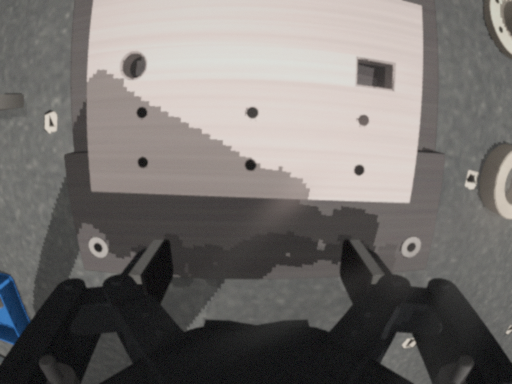

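```bash
python3 -m inch '[[0,0,0.02,0,0,0,0],[0,0,0.02,0,0,0,0],[0.05,0,0,0,0,0,0],[0.05,0,0,0,0,0,0],[0,0,0,0,0,0,0]]'; python3 -m inch '[[0.03,0,0,0,0,0,0],[0,0,0,0,0,0,0]]';  python3 -m inch '[[0.03,0,0,0,0,0,0],[0,0,0,0,0,0,0]]'
python3 - <<'E'
from h import *
s=st();np.savez("w9.npz",t=s["tcp_pos"],q=s["orientation"])
p,d=viewer.read_camera("wrist");cv2.imwrite("pics/w9.png",cv2.resize(p[0:288,64:448,::-1],None,fx=2,fy=2,interpolation=cv2.INTER_CUBIC))
E
```

```text
time: 9.07
tcp_pos: [0.5028, -0.1397, 0.014]
orientation: [0.998, 0.068, 0.0, 0.0]
contact_force: [-0.3, 0.1, 0.5]
finger_gap: 0.0857
time: 9.32
tcp_pos: [0.5066, -0.139, 0.0138]
orientation: [0.998, 0.068, 0.0, 0.0]
contact_force: [0.7, 0.1, -0.0]
finger_gap: 0.0851
time: 9.57
tcp_pos: [0.511, -0.1385, 0.0137]
orientation: [0.998, 0.067, 0.0, 0.0]
contact_force: [-0.1, -0.8, -0.9]
finger_gap: 0.085
t 9.575 fix xy mm [-84.    0.2] z 13.748474258166336 yaw err 0.0021508532099553113 tilt [0.     0.0001] F [-0.1 -0.8 -0.9] gap 0.08499557799879427
```

View pics/w9.png

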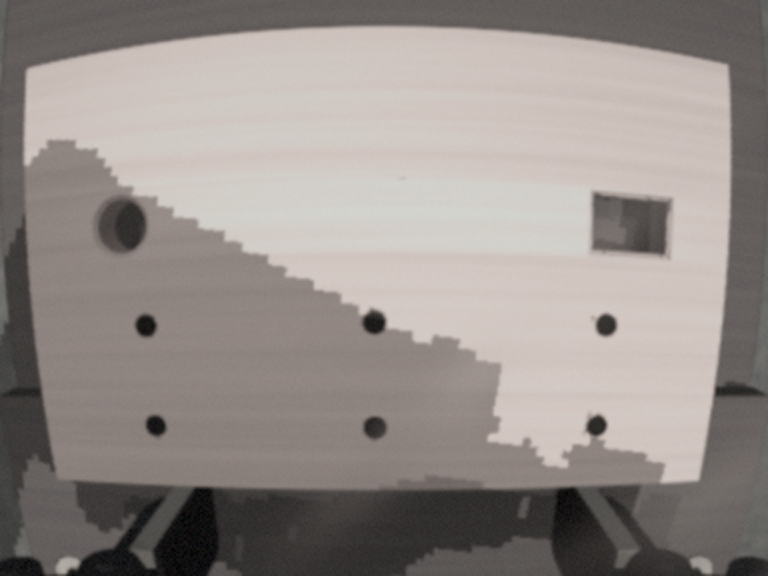

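```bash
cat >> h.py <<'E'
def pm(npz,scale,off,pl,ph=.035):
    w=np.load(npz);t,q=w["t"],w["q"];F=np.array([.5945,-.127,.1355])
    m=np.array([[50,80],[50,-80],[-50,-80],[-50,80],[10,55],[10,-55]])/1e3
    P,r=fit(m,np.array([wray((off[0]+(u+.5)/scale-.5,off[1]+(v+.5)/scale-.5),ph,t,q)[:2] for u,v in pl]))
    print(r.tolist(),"plate",(loc(F,P)*1e3).round(1),"yaw",P[2]-F[2],"tcp",(loc(F,t)*1e3).round(1))
E
python3 - <<'E'
from h import *
pm("w9.npz",2,(64,0),[(26,68),(728,65),(700,482),(57,479),(121,224),(631,224)])
E
```

```text
[[-0.0, -0.4], [-0.1, 0.0], [0.6, 1.0], [0.2, -0.4], [-0.4, 0.1], [-0.2, -0.3]] plate [-22.5   1.9] yaw -0.0017655755460735112 tcp [-84.3  -0.1]
```

```bash
python3 -m inch '[[0.025,0,0,0,0,0,0],[0.025,0,0,0,0,0,0],[0.025,0,0,0,0,0,0],[0.02,0,0,0,0,0,0],[0,0,0,0,0,0,0],[0,0,0,0,0,0,0]]'
python3 - <<'E'
from h import *
s=st();np.savez("w10.npz",t=s["tcp_pos"],q=s["orientation"])
p,d=viewer.read_camera("wrist");cv2.imwrite("pics/w10.png",cv2.resize(p[0:288,64:448,::-1],None,fx=2,fy=2,interpolation=cv2.INTER_CUBIC))
E
```

```text
time: 10.38
tcp_pos: [0.5256, -0.1365, 0.014]
orientation: [0.998, 0.067, 0.001, 0.0]
contact_force: [1.7, -0.2, -0.3]
finger_gap: 0.0851
t 10.375 fix xy mm [-69.3   0.2] z 13.973668645044999 yaw err 0.0021459384510909285 tilt [0.0013 0.0003] F [ 1.7 -0.2 -0.3] gap 0.08507762960669883
```

View pics/w10.png

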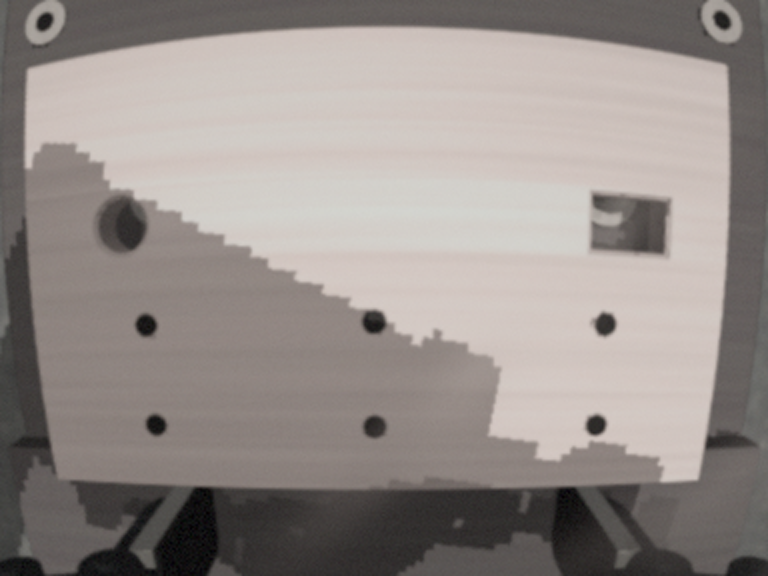

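```bash
python3 - <<'E'
from h import *
pm("w10.npz",2,(64,0),[(26,68),(728,65),(700,482),(57,479),(121,224),(631,224)])
w=np.load("w10.npz");F=np.array([.5945,-.127,.1355])
for u,v,z in [(45,21,.015),(721,20,.015),(607,213,.025)]: print((loc(F,wray((64+u/2-.25,v/2-.25),z,w["t"],w["q"]))*1e3).round(1))
a=cv2.imread("pics/w10.png")[160:280,60:700];b=np.hstack([a[:,0:120],a[:,500:640]]);cv2.imwrite("pics/w10b.png",cv2.resize(b,None,fx=3,fy=3))
E
```

```text
[[-0.1, -0.7], [-0.3, 0.2], [0.7, 1.2], [0.3, -0.5], [-0.4, -0.1], [-0.2, -0.2]] plate [-7.8  1.9] yaw -0.001770990584584048 tcp [-69.6  -0.1]
[62.3 90.6]
[ 62.3 -90.1]
[  4.6 -51.1]
```

View pics/w10b.png

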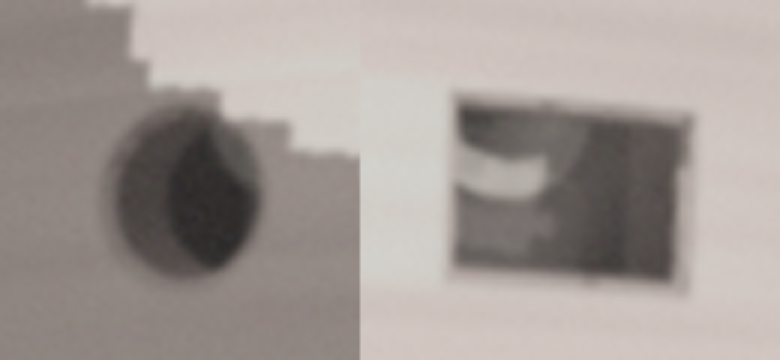

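```bash
python3 -m inch '[[0.01,0,0,0,0,0,0],[0.01,0,0,0,0,0,0],[0.01,0,0,0,0,0,0],[0,0,0,0,0,0,0]]'; python3 -m inch '[[0.01,0,0,0,0,0,0],[0,0,0,0,0,0,0]]'
python3 - <<'E'
from h import *
s=st();np.savez("w11.npz",t=s["tcp_pos"],q=s["orientation"])
p,d=viewer.read_camera("wrist");cv2.imwrite("pics/w11.png",cv2.resize(p[0:288,64:448,::-1],None,fx=2,fy=2,interpolation=cv2.INTER_CUBIC))
E
```

```text
time: 10.92
tcp_pos: [0.5301, -0.1358, 0.0139]
orientation: [0.998, 0.067, 0.001, 0.0]
contact_force: [-0.5, 0.4, 0.3]
finger_gap: 0.0856
time: 11.18
tcp_pos: [0.5312, -0.1357, 0.0138]
orientation: [0.998, 0.068, 0.0, 0.0]
contact_force: [0.5, -0.7, -0.4]
finger_gap: 0.0854
t 11.175 fix xy mm [-63.6   0.3] z 13.801909714857437 yaw err 0.0021812831837270674 tilt [0.0005 0.0001] F [ 0.5 -0.7 -0.4] gap 0.08540415577418385
```

View pics/w11.png

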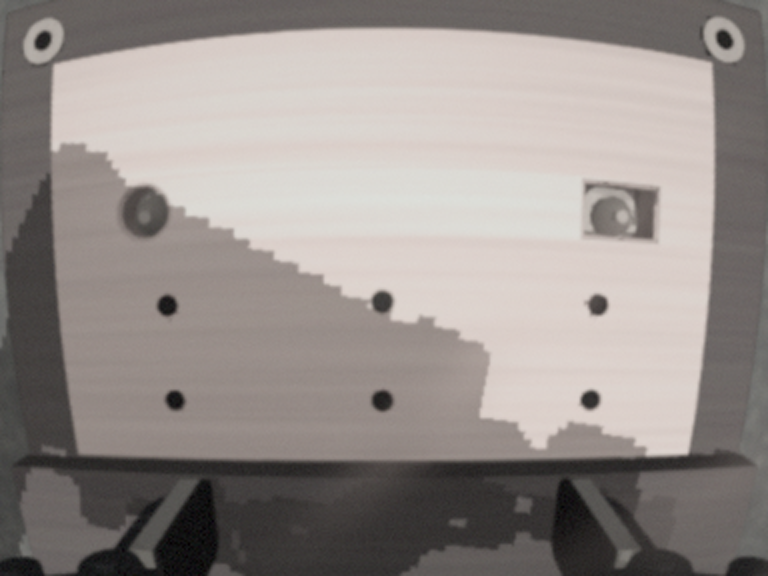

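```bash
python3 -m inch '[[-0.08,0,0,0,0,0,0],[-0.1,0,-0.1,0,0,0,0],[-0.1,0,-0.35,0,0,0,0],[0,0,-0.4,0,0,0,0],[0,0,-0.4,0,0,0,0],[0,0,-0.1,0,0,0,0],[0,0,0,0,0,0,0],[0,0,0,0,0,0,0]]'
python3 - <<'E'
from h import *
s=st();np.savez("w12.npz",t=s["tcp_pos"],q=s["orientation"])
p,d=viewer.read_camera("wrist");np.save("d12.npy",d)
cv2.imwrite("pics/w12.png",cv2.resize(p[0:200,120:390,::-1],None,fx=2.9,fy=2.9,interpolation=cv2.INTER_CUBIC))
p,d=viewer.read_camera("side");np.save("ds12.npy",d);a=p[120:270,220:380,::-1];cv2.imwrite("pics/s12.png",cv2.resize(a,None,fx=4,fy=4,interpolation=cv2.INTER_CUBIC))
E
```

```text
time: 12.22
tcp_pos: [0.488, -0.1409, 0.2136]
orientation: [0.998, 0.067, -0.002, -0.001]
contact_force: [-0.4, -0.4, 0.2]
finger_gap: 0.0854
t 12.225 fix xy mm [-107.1    0.8] z 213.57799032148267 yaw err 0.001986122766004711 tilt [-0.0042 -0.0024] F [-0.4 -0.4  0.2] gap 0.08542430844270486
```

View pics/w12.png

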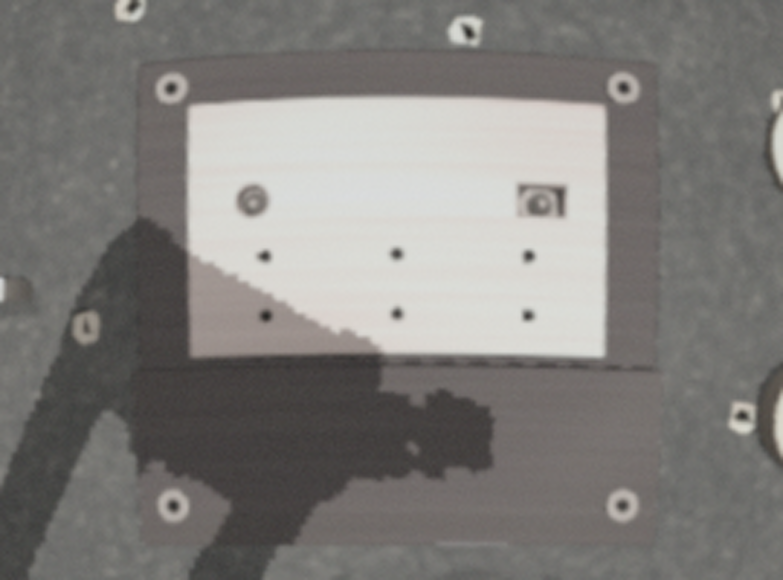

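View pics/s12.png

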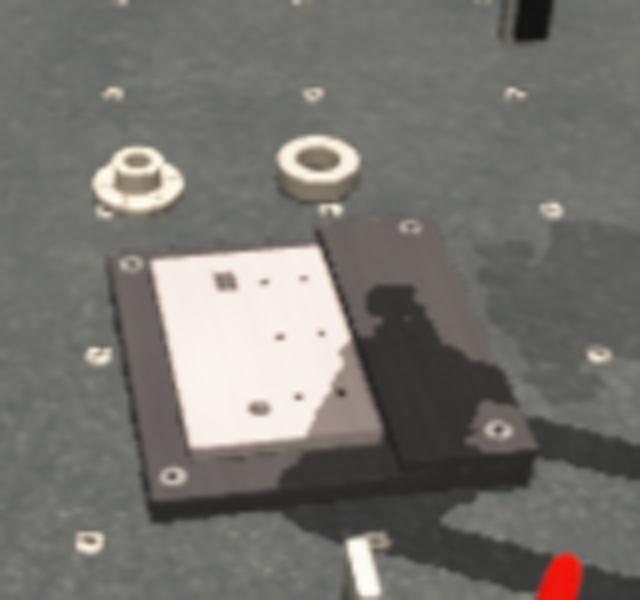

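```bash
python3 - <<'E'
from h import *
meas("w12.npz",2.9,(120,0),[(172,88),(623,88),(174,505),(622,505)],[(188,104),(606,104),(605,357),(190,357),(252,201),(541,201)],.025)
d=np.load("ds12.npy");F=np.array([.5945,-.127,.1355]);c=viewer.calibration("side");K=c["intrinsics"]
pts=np.array([pix2w("side",d,u,v) for v in range(170,250) for u in range(240,360)])
L=np.array([loc(F,p) for p in pts])*1e3;z=pts[:,2]*1e3
def med(a,b,e,f):
    m=(L[:,0]>a)&(L[:,0]<b)&(L[:,1]>e)&(L[:,1]<f);return round(float(np.median(z[m])),2),m.sum()
for n,r in dict(plFL=(25,45,20,72),plFR=(25,45,-72,-20),plNL=(-45,-15,20,72),plNR=(-45,-15,-72,-20),ledgeL=(-110,-62,20,95),ledgeR=(-110,-62,-95,-20),slabL=(0,70,86,100),slabF=(56,70,-60,60)).items(): print(n,med(*r))
E
```

```text
F [ 0.5947 -0.1271  0.1354] [ 0.5943 -0.1275  0.1329] [[0.2, 0.1], [0.3, -0.1], [-0.3, 0.1], [-0.2, -0.1]]
P [[-0.6, -0.6], [-0.7, 0.5], [0.2, 0.7], [0.3, -0.3], [0.3, -0.1], [0.4, -0.2]]
plate in F [0.7 0.3] yaw -0.0001 hole [10.7 55.3] tcp in F [-107.6    0.7]Traceback (most recent call last):
  File "<stdin>", line 4, in <module>
  File "h.py", line 5, in pix2w
    c=viewer.calibration(n);K=c["intrinsics"];z=d[v,u]
ValueError: time passes only in moves, steps and waits
```

```bash
python3 - <<'E'
from h import *
d=np.load("ds12.npy");F=np.array([.5945,-.127,.1355]);c=viewer.calibration("side");K=c["intrinsics"];V=np.linalg.inv(c["view"])
v,u=np.mgrid[170:250,240:360];Z=d[170:250,240:360]
p=np.stack([(u-K[0,2])*Z/K[0,0],-(v-K[1,2])*Z/K[1,1],-Z,np.ones_like(Z)],-1).reshape(-1,4)@V.T
L=np.array([loc(F,x) for x in p])*1e3;z=p[:,2]*1e3
for n,(a,b,e,f) in dict(plFL=(25,45,20,72),plFR=(25,45,-72,-20),plNL=(-45,-15,20,72),plNR=(-45,-15,-72,-20),ledgeL=(-110,-62,20,95),ledgeR=(-110,-62,-95,-20),slabL=(0,70,86,100),slabF=(56,70,-60,60)).items():
    m=(L[:,0]>a)&(L[:,0]<b)&(L[:,1]>e)&(L[:,1]<f);print(n,np.median(z[m]).round(2),m.sum())
E
```

```text
plFL 24.3 159
plFR 24.47 120
plNL 24.38 232
plNR 24.62 177
ledgeL 24.35 536
ledgeR 24.35 394
slabL 14.22 162
slabF 14.46 222
```

Plate is level, flush with the ledge (within 0.3 mm), square, and clear of the fingers. The bystanders have not moved. Handing in.

```bash
python3 -c "
from plant import robot
print(robot.close_job(), robot.read_state()['time'])"
```

```text
the job is handed in; nothing more can be done
the job is handed in; nothing more can be done
```

The plate is seated on both pins, and I handed the job in at about 12.3 s. I first pushed its right edge about 8 mm to the left with the shut fingertips. Then I pushed its near edge with the two open fingertips, which squared it and slid it about 25 mm forward until it dropped over the pins. After that I backed the fingers off and raised them clear.

**Last checks:**
- **Position:** the wrist picture puts the plate 0.7 mm in x and 0.3 mm in y from the seat, with a yaw error of about 0.000 rad. Both pins show in the hole and the slot.
- **Height:** the side camera's depth gives the plate top at 24.3 to 24.6 mm at four spots and the ledge at 24.35 mm, so it is flat and flush.
- **Bystanders and force:** the flange, setting ring and gauge block look unmoved in the side picture. I compared these by eye and did not measure them. The force readings never exceeded about 2 N.

**Disagreements:** before the drop, the close-up wrist view put the plate 1.9 mm off in y. The earlier, higher view, taken before the forward push, had given 0.0 mm. It was within what the pins could catch, so I left it, and the pins centred the plate. One depth-check script stopped with an interface error and ran correctly when redone.

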